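# Read the code label on the tape tester

## Task

Register the tape abrasion tester for its next run: take the hand-held code reader out of its tray, point it squarely at the square code label on the tester's sloping panel from about 10 cm away, and hold it steady there for two seconds. Then stand the reader upright in its tray again, set down gently, not dropped. Do not touch the tester with the reader or the arm, and leave the other things on the bench where they are.

Things in the scene. Friction and masses are not known exactly. Their poses are not given: they have to be found in the camera images.
- reader: Hand-held code reader, 121 mm tall, 0.25 kg, standing on its round black hood (mouth 66 mm across, 50 mm high, narrowing upward), grey handle up. Handle: bar 40 mm (x) by 32 mm (y), 46 to 120 mm above the mouth. Origin: centre of the hood's mouth (underside). z runs up through the handle; it looks along -z, out of the mouth. Any roll about z reads equally well.
- reader_spot (a point): The reader's reading spot: an unseen point 100 mm in front of the centre of the hood's mouth (reader frame 0, 0, -0.100). Axes as the reader.
- label (a point): Centre of the square code label (white paper 60 x 60 mm, black blocks) on the sloping grey panel (100 x 120 mm, stiff hinge) of the tester, about 97 mm above the bench; two round black buttons beside it. z points squarely out of the label: it leans 35 to 46 degrees from vertical, towards the robot's left (+y) and a little away from it; x up the slope, y along the panel's width.
- tester: Tape abrasion tester, bolted down, bare aluminium: base plate 240 (x) x 420 (y) x 14 mm, two upright reels 170 mm across and up to 197 mm high either side of a head block 164 mm high. The panel stands on the long -x side, in front of the reel nearer the robot. Origin: centre of the underside of the base plate; its x points to the robot's right (-y) and slightly back.
- dock: The reader's tray, fixed to the bench: shallow square grey tray 100 x 100 mm, 14 mm high, walls 5 mm, inner floor 90 x 90 mm at 5 mm above the bench. Origin: centre of its underside.
- specimen_tray: Bystander: white tray 100 x 140 x 30 mm holding three metal specimens, on the bench on the other side from the reader. Origin: centre of its underside.
- tape_roll: Bystander: roll of paper tape lying flat, 84 mm across, 28 mm high. Origin: centre of its underside.
- weight: Bystander: steel load weight with a knob, 60 mm across, 75 mm high. Origin: centre of its underside.
- spirit_bottle: Bystander: white plastic bottle, 64 mm across, 150 mm high. Origin: centre of its underside.
Things that resemble listed ones, but are neither listed nor needed, are in the scene too. What is shaped like the reader but green, red or yellow is not meant.

How it is judged:
On the way:
1. the held reader is kept still for 1.5 s, pointing squarely at the label (within 0.25 rad), its reading spot within 25 mm of the label's centre along x and y and 30 mm along z (x of reader_spot in the frame of label between -0.025 and 0.025 m and y of reader_spot in the frame of label between -0.025 and 0.025 m and z of reader_spot in the frame of label between -0.03 and 0.03 m and z of reader in the frame of label above 0.05 m and angle between the z axis of reader and the z axis of label, either way round below 0.25 rad and linear speed of reader below 0.025 m/s and angular speed of reader below 0.2 rad/s and contact force between the fingers and reader above 1 N), for 1.5 s.
At the end, for the whole second after the job is handed in: The reader stands upright (within 0.08 rad) and still, released, on the floor of its tray (height within 3 mm, middle within 18 mm of the tray's either way, as any flat stand inside the walls is); specimen tray, tape roll, weight and bottle are within 30 mm of where they began (x of reader in the frame of dock between -0.018 and 0.018 m and y of reader in the frame of dock between -0.018 and 0.018 m and z of reader in the frame of dock between 0.002 and 0.008 m and angle between reader's own z axis and vertical below 0.08 rad and linear speed of reader below 0.02 m/s and angular speed of reader below 0.2 rad/s and distance of each of specimen_tray, tape_roll, weight, spirit_bottle from where it was at the start of the episode below 0.03 m); the robot touches nothing.
It fails at once if the tester is touched by the reader or by the arm (over 2 N) (contact force between any of reader, the fingers, the arm and tester above 2 N).
It fails at once if the reader is dropped or knocked: moving faster than 0.6 m/s while not in the fingers (contact force between the fingers and reader below 0.3 N and linear speed of reader above 0.6 m/s).
It fails at once if a bystander is moved more than 30 mm (distance of any of specimen_tray, tape_roll, weight, spirit_bottle from where it was at the start of the episode above 0.03 m).
It also fails if it takes over 51 s, if anything falls off the work surface, if the arm or the gripper's body presses on something with over 40 N, if the wrist force passes 120 N, or if a joint passes its speed limit or range.

## Robot

A 6-joint arm with a two-finger parallel gripper is mounted at the origin on the work surface. World frame = base frame: x ahead of the robot, y to its left, z up, the work surface at z = 0. Lengths are in m, angles in rad, forces in N, time in s.
With the tool pointing down it reaches from about 0.425 to 1.125 m from the base axis. Payload 14.9 kg.
Tool frame: the origin (TCP) lies at the very end of the fingers, on their centre line; the grasp point (between the pads) lies 19 mm behind it; z points along the fingers, y is the direction in which the jaws open and shut (so a half turn about z gives the same grasp; the last joint's range is limited). The gripper opens to 91 mm and grips with 3 to 60 N. Pads are 32 mm wide; open, the fingers measure 118 mm over their backs; the gripper's body (76 mm by 178 mm) begins 60 mm behind the grasp point.
Start: joints at [1.143, 0.379, 1.734, -0, 1.028, -0.033], TCP at [0.269, 0.646, 0.214] pointing down, gripper open.
Joint ranges: [-2.77, 2.77], [-0.74, 2.19], [0, 2.66], [-1.06, 4.2], [0.31, 2.87], [-3.08, 3.08]. Speed limits (rad/s): [1.89, 1.89, 2.39, 3.14, 3.14, 3.14].

## Interface

Orientations are given as a unit quaternion [w, x, y, z].
In Python, from bench import ctrl gives the robot as it stands. The module is installed in compiled form; this text tells all that it offers. Calls block until the motion is done:
- ctrl.move_to(position, orientation): joint-space move of the TCP to a pose.
- ctrl.move_l(position, feed=0.15, rot=None, f_stop=None): straight line of the TCP; rot=None keeps the orientation; feed is the mean speed in m/s. With f_stop (N) it stops when the force on the tool has changed by that much, and returns True; else False.
- ctrl.set_joints(angles): joint-space move.
- ctrl.let_go() and ctrl.close(effort=None): open the fingers fully, or close them until they stop; effort is the grip in N (None keeps the last).
- ctrl.dwell(seconds).
- ctrl.ik(position, orientation): joint angles nearest the present ones, or None.
- ctrl.snapshot(name): name is "scene" or "top" or "wrist"; returns the picture (480x640x3 uint8, red, green, blue); there is no depth.
- ctrl.get_calibration(name): a dict with "fx", "fy", "cx", "cy" (pixels), "R" (3x3) and "t" (3): a world point X has camera coordinates R X + t. Camera axes: x right, y down, z forward; pixel columns grow to the right and rows downward; lengths in m; the calibration is good to about 2 mm. The wrist camera is an equidistant fisheye: a pixel r from the principal point sees the ray r / f radians off the axis. A picture is of the moment at which its call begins: read the wrist's pose just before it. get_calibration takes no time and is no camera call; for the wrist camera it gives the pose at the moment of the call.
A pose or a line that the arm cannot do raises ctrl.PlanningError and nothing moves.
- ctrl.sign_off(): hands the job in, once; it reports no verdict.
Trained networks look in the newest picture that a camera, given by its name, has taken for a name from the list of things; names that differ only in an ending like _2 or _b are one class to them, and where a whole thing is asked for, a point or a joint stands for the part that bears it (a point fixed in the world has none). Each returns a list of dicts, best first, with "score" (0 to 1); they miss things now and then, are a little off and sometimes report something else, mostly with a low value. They report only what shows in the picture. A call takes as long as a camera call. They do not tell look-alikes from the thing itself.
- ctrl.boxes_of(camera, label): "location" ([column, row] in pixels, amid what is visible of it).
- ctrl.regions_of(camera, label): "pixels" (480x640 bool, what is visible of it) and "location" ([column, row] in pixels, amid what is visible of it).
- ctrl.pinpoint(camera, label): "location" ([column, row] in pixels: a listed point, or the origin of a listed thing).
Readings, each from a call of its own:
- ctrl.current_t(): time.
- ctrl.current_qpos(): joint angles.
- ctrl.current_dq(): joint speeds.
- ctrl.current_joint_efforts(): joint torques, N m.
- ctrl.current_ee_pos(): TCP position.
- ctrl.current_tcp_rot(): TCP orientation.
- ctrl.current_wrist_force(): force on the tool from outside, world axes, zero at the start.
- ctrl.current_moment(): the same for the moment, N m.
- ctrl.current_gripper_width(): opening from 0.0 (shut) to 1.0 (fully open).
Only numpy, scipy, OpenCV 4.12 (cv2) and the standard library are available. Lean on these libraries where they do the work, as an engineer would, in place of code of your own. Each camera call takes 0.05 s, during which the arm holds its last target.

## Working session

There is one attempt and no reset: what is moved stays moved. The work goes in short steps, each a Python script; the robot and the scene stay as the last script left them, time stands still between calls to the robot, and variables do not carry over. Pictures are saved under pics/ and viewed, and the job is handed in when it is done.

```bash
mkdir -p pics
cat > h.py <<'E'
import numpy as np, cv2
from bench import ctrl
def save(im,n): cv2.imwrite('pics/'+n+'.png',cv2.cvtColor(im,cv2.COLOR_RGB2BGR))
def ray(cal,px):
    R=np.array(cal['R']);t=np.array(cal['t'])
    d=np.array([(px[0]-cal['cx'])/cal['fx'],(px[1]-cal['cy'])/cal['fy'],1.0])
    d=R.T@d; return -R.T@t, d/np.linalg.norm(d)
def atz(cal,px,z):
    o,d=ray(cal,px); return o+d*(z-o[2])/d[2]
def tri(rs):
    A=np.zeros((3,3));b=np.zeros(3)
    for o,d in rs:
        P=np.eye(3)-np.outer(d,d);A+=P;b+=P@o
    p=np.linalg.solve(A,b)
    return p,[np.linalg.norm((np.eye(3)-np.outer(d,d))@(p-o)) for o,d in rs]
E
python3 - <<'E'
from h import *
for n in ['scene','top','wrist']:
    save(ctrl.snapshot(n),n+'0')
    c=ctrl.get_calibration(n);print(n,c['fx'],c['cx'],c['cy'],-np.array(c['R']).T@c['t'])
for n in ['scene','top']:
    for l in ['reader','label','dock','tester']:
        print(n,l,[(np.round(r['location'],1),round(r['score'],2)) for r in ctrl.pinpoint(n,l)])
print(ctrl.current_t())
E
```

```text
scene 621.2930544950602 312.2633717642611 245.64023067970993 [0.93295481 0.62174286 1.21511241]
top 474.3392434553917 310.71047088984477 242.83265821713522 [0.30353183 0.01564019 1.12792971]
wrist 371.64829954431775 318.0365511717297 242.24897934670287 [0.20400288 0.67317764 0.38474773]
scene reader [(array([386.8, 264.5]), 0.91), (array([472.3, 277. ]), 0.76), (array([426.8, 308.7]), 0.58), (array([479.9, 342.6]), 0.57)]
scene label [(array([259.7, 266.4]), 0.91)]
scene dock [(array([431.3, 311.7]), 0.88)]
scene tester [(array([221.5, 266.9]), 0.91)]
top reader [(array([133.9, 302.8]), 0.97), (array([185.8, 344. ]), 0.93), (array([185.9, 285.2]), 0.89), (array([246.3, 287. ]), 0.56)]
top label [(array([294.2, 176.3]), 0.85)]
top dock [(array([445.4, 291.8]), 0.62), (array([185.9, 289.4]), 0.55)]
top tester [(array([336.7, 171.5]), 0.87)]
0.55
```

View pics/scene0.png

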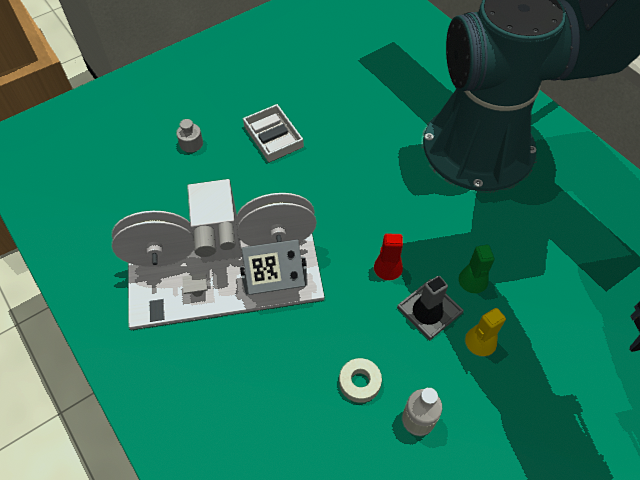

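View pics/top0.png

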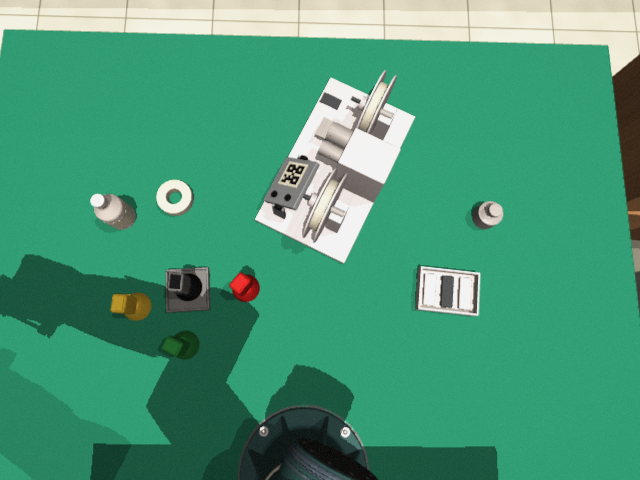

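View pics/wrist0.png

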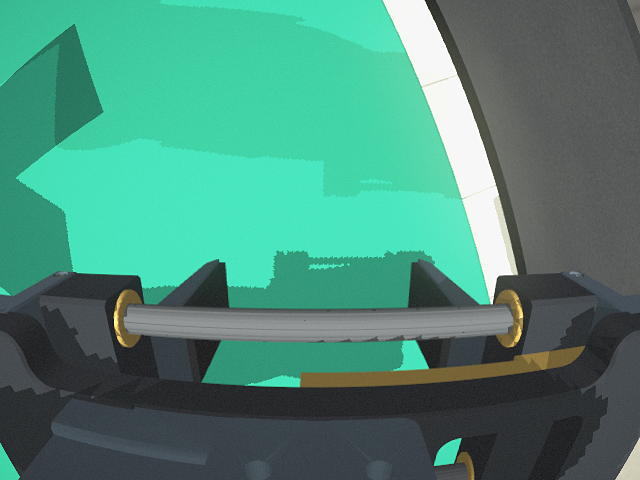

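The grey reader stands in its tray at scene (431,300) and top (186,288). The red, green and yellow look-alikes are 100+ mm around it. The label is at scene (264,268) and top (293,173). Next I measure the reader, tray and label, using the label's corners in zoomed crops.

Run:
```python
from h import *
C={n:ctrl.get_calibration(n) for n in ['scene','top']}
T,S=C['top'],C['scene']
print('tester',atz(T,(336.7,171.5),0),atz(S,(221.5,266.9),0))
print('dock',atz(T,(185.9,289.4),0),atz(S,(431.3,311.7),0))
print('reader',atz(T,(185.9,285.2),.005),atz(S,(426.8,308.7),.005))
print('label',tri([ray(T,(294.2,176.3)),ray(S,(259.7,266.4))]))
for n,(a,b,w,h) in {'scene':(225,225,100,75),'top':(255,140,80,80),}.items():
    im=ctrl.snapshot(n)
    save(cv2.resize(im[b:b+h,a:a+w],None,fx=7,fy=7,interpolation=cv2.INTER_CUBIC),n+'_lab')
im=ctrl.snapshot('top');a=cv2.resize(im[255:325,150:220],None,fx=6,fy=6,interpolation=cv2.INTER_CUBIC)
im=ctrl.snapshot('scene');b=cv2.resize(im[265:345,390:470],None,fx=5.25,fy=5.25,interpolation=cv2.INTER_CUBIC)
save(np.hstack([a,b[:420,:380]]),'rd')
```

```text
tester [ 0.70152577 -0.07273532  0.        ] [ 0.71512864 -0.07323596  0.        ]
dock [0.40186397 0.28309278 0.        ] [0.40257268 0.28398469 0.        ]
reader [0.41130259 0.28252035 0.005     ] [0.40798204 0.27439337 0.005     ]
label (array([0.66125615, 0.02740666, 0.08817901]), [np.float64(0.0060640771527971996), np.float64(0.006064077152796956)])
```

View pics/scene_lab.png

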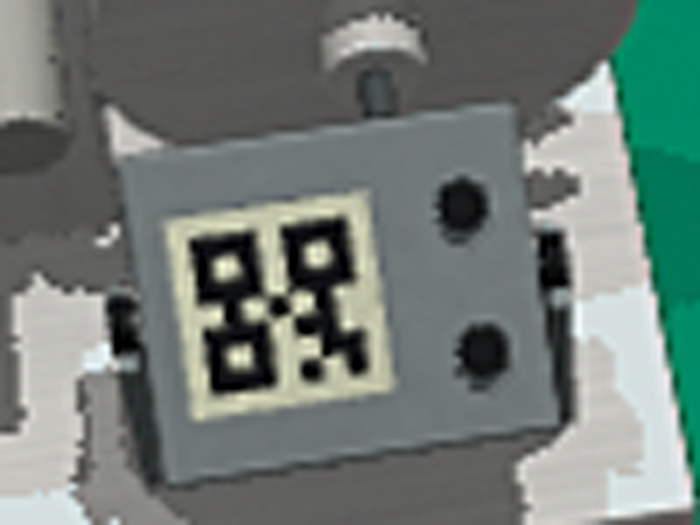

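View pics/top_lab.png

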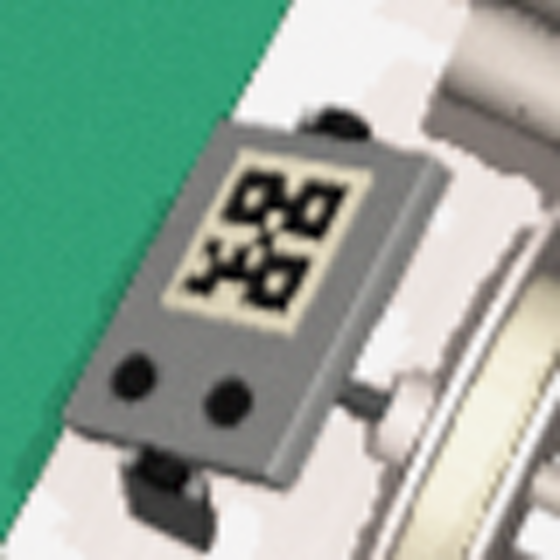

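View pics/rd.png

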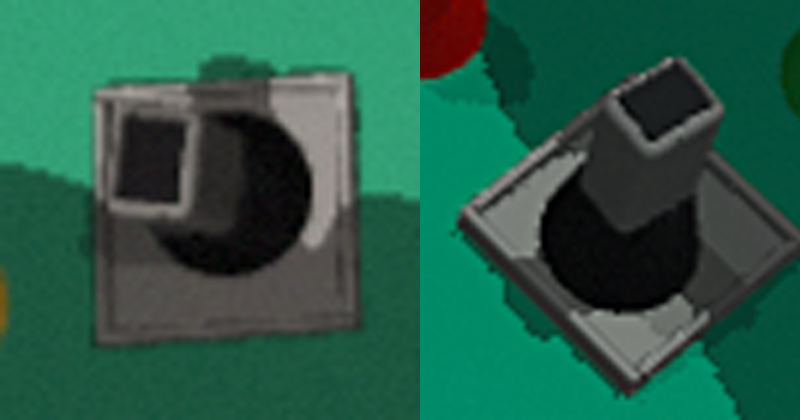

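The label corners are clear in both zooms, and the handle's long side (40 mm) lies roughly along world x. I fit the label square jointly to both views and measure the handle's top.

Run:
```python
from h import *
from scipy.optimize import least_squares
from scipy.spatial.transform import Rotation as Ro
C={n:ctrl.get_calibration(n) for n in ['scene','top']}
def un(p,s,o): return (np.array(p,float)+.5)/s-.5+np.array(o)
# order: TLup-far, TRup-near, low-near, low-far
sc=un([(165,218),(372,190),(397,390),(192,420)],7,(225,225))
tp=un([(373,172),(297,333),(162,303),(238,150)],7,(255,140))
def proj(c,X):
    p=X@np.array(c['R']).T+np.array(c['t']); return np.c_[c['fx']*p[:,0]/p[:,2]+c['cx'],c['fy']*p[:,1]/p[:,2]+c['cy']]
P=[tri([ray(C['scene'],a),ray(C['top'],b)]) for a,b in zip(sc,tp)]
X=np.array([p[0] for p in P]);print(X.round(4),[np.round(p[1][0],4) for p in P])
print('sides',[np.linalg.norm(X[i]-X[(i+1)%4]) for i in range(4)])
# frame: x up slope; z out; y=z cross x
M=np.array([[.03,s*.03,0] for s in (0,)])
xu=(X[0]+X[1]-X[2]-X[3]);xu/=np.linalg.norm(xu)
w=(X[1]-X[0]+X[2]-X[3]);n=np.cross(w,xu);n*=np.sign(n[2]);n/=np.linalg.norm(n)
y=np.cross(n,xu); s=np.sign(y@(X[1]-X[0]))
M=np.array([[.03,-s*.03,0],[.03,s*.03,0],[-.03,s*.03,0],[-.03,-s*.03,0]])
def f(v):
    Y=Ro.from_rotvec(v[3:6]).apply(M)+v[:3]
    return np.r_[(proj(C['scene'],Y)-sc).ravel(),(proj(C['top'],Y)-tp).ravel()]
r=least_squares(f,np.r_[X.mean(0),Ro.from_matrix(np.c_[xu,y,n]).as_rotvec()])
R=Ro.from_rotvec(r.x[3:]).as_matrix()
print('center',r.x[:3],'rms px',np.sqrt(np.mean(r.fun**2)));print(R.round(3),'tilt',np.degrees(np.arccos(R[2,2])))
print('tri normal',n, 'x',xu)
np.savez('label.npz',p=r.x[:3],R=R)
# handle top
a=[(118,108),(195,112),(190,215),(112,210)];b=[(612,98),(675,62),(722,105),(655,152)]
A=un(a,6,(150,255));B=un(np.array(b)-[420,0],5.25,(390,265))
print('handle top tri',tri([ray(C['top'],A.mean(0)),ray(C['scene'],B.mean(0))]))
ta=np.array([atz(C['top'],q,.126) for q in A]);tb=np.array([atz(C['scene'],q,.126) for q in B])
print(ta.round(4),ta.mean(0));print(tb.round(4),tb.mean(0))
# dock rim
a=[(95,88),(352,74),(358,328),(97,346)];b=[(460,220),(675,60),(800,237),(630,393)]
ta=np.array([atz(C['top'],q,.014) for q in un(a,6,(150,255))]);print('dock',ta.round(4),ta.mean(0))
for nme in ['top','scene']:
  for l in ['tape_roll','spirit_bottle','weight','specimen_tray']:
    for q in ctrl.pinpoint(nme,l)[:2]: print(nme,l,atz(C[nme],q['location'],0).round(3),q['score'])
```

```text
[[0.6771 0.0011 0.1144]
 [0.6223 0.0257 0.1121]
 [0.6437 0.07   0.0765]
 [0.6981 0.045  0.0774]] [np.float64(0.0001), np.float64(0.0016), np.float64(0.0005), np.float64(0.001)]
sides [np.float64(0.060098801543982616), np.float64(0.06062889376737446), np.float64(0.059936156925185925), np.float64(0.06110595343330526)]
center [0.66029517 0.03545787 0.09513199] rms px 0.33982360648832516
[[-0.351  0.91   0.221]
 [-0.731 -0.414  0.542]
 [ 0.585  0.028  0.811]] tilt 35.82792041610488
tri normal [0.2268502  0.55219709 0.80225767] x [-0.34830152 -0.72325793  0.59630866]
handle top tri (array([0.40779383, 0.27794541, 0.12066486]), [np.float64(4.561112060336469e-05), np.float64(4.561112060344401e-05)])
[[0.4258 0.2903 0.126 ]
 [0.4248 0.2633 0.126 ]
 [0.3886 0.2628 0.126 ]
 [0.3899 0.2899 0.126 ]] [0.40727125 0.27658764 0.126     ]
[[0.4252 0.2658 0.126 ]
 [0.3957 0.2678 0.126 ]
 [0.3934 0.292  0.126 ]
 [0.427  0.2925 0.126 ]] [0.41033062 0.27953451 0.126     ]
dock [[0.4471 0.3305 0.014 ]
 [0.4543 0.2307 0.014 ]
 [0.3556 0.2232 0.014 ]
 [0.3473 0.3227 0.014 ]] [0.40107081 0.27678451 0.014     ]
top tape_roll [0.615 0.321 0.   ] 0.93
top spirit_bottle [0.578 0.443 0.   ] 0.61
top weight [ 0.591 -0.441  0.   ] 0.85
top weight [ 0.406 -0.329  0.   ] 0.25
top specimen_tray [ 0.405 -0.33   0.   ] 0.8
scene tape_roll [0.622 0.321 0.   ] 0.96
scene tape_roll [ 0.716 -0.071  0.   ] 0.22
scene spirit_bottle [0.576 0.448 0.   ] 0.91
scene spirit_bottle [ 0.637 -0.02   0.   ] 0.64
scene weight [ 0.591 -0.433  0.   ] 0.8
scene specimen_tray [ 0.41  -0.337  0.   ] 0.91
```

The label's sides come out at 60–61 mm, its centre is 95 mm high and it tilts 36°, all matching the task text. The reader is at about (0.408, 0.277), 0.49 m from the base axis, and upright. Next I check IK for the grasp and for the reading pose over roll.

```bash
cat >> h.py <<'E'
from scipy.spatial.transform import Rotation as Ro
def q(R): 
    a=Ro.from_matrix(R).as_quat(); return [a[3],a[0],a[1],a[2]]
def down(yaw): # tool y axis at angle yaw from world y
    y=np.array([-np.sin(yaw),np.cos(yaw),0]);z=np.array([0,0,-1.]);return np.c_[np.cross(y,z),y,z]
def readR(roll,n,ux):
    z=-n;x=ux*np.cos(roll)+np.cross(z,ux)*np.sin(roll);return np.c_[x,np.cross(z,x),z]
E
python3 - <<'E'
from h import *
L=np.load('label.npz');p,R=L['p'],L['R'];n=R[:,2]
print(ctrl.current_tcp_rot(),ctrl.current_t())
for yw in (0.03,0.03+np.pi):
  for z in (.076,.30):
    print(yw,z,ctrl.ik([.408,.277,z],q(down(yw))))
for d in (0,.1):
  for k in range(12):
    ro=k*np.pi/6
    j=ctrl.ik(p+n*(.171+d),q(readR(ro,n,R[:,0])))
    print(d,k,None if j is None else np.round(j,2))
E
```

```text
[-9.68850600e-06  1.96126133e-01  9.80578676e-01 -2.17769314e-06] 1.15
0.03 0.076 [ 5.49173583e-01  2.84177172e-01  2.19619468e+00 -4.44089210e-16
  6.61220801e-01 -1.05162274e+00]
0.03 0.3 [ 5.49173583e-01 -6.11467642e-02  2.08033557e+00 -4.44089210e-16
  1.12240384e+00 -1.05162274e+00]
3.171592653589793 0.076 [ 5.49173583e-01  2.84177172e-01  2.19619468e+00 -4.44089210e-16
  6.61220801e-01  2.08996991e+00]
3.171592653589793 0.3 [ 5.49173583e-01 -6.11467642e-02  2.08033557e+00 -4.44089210e-16
  1.12240384e+00  2.08996991e+00]
0 0 [ 0.32  0.57  1.51 -0.46  1.51 -2.25]
0 1 [ 0.32  0.57  1.51 -0.46  1.51 -1.73]
0 2 [ 0.32  0.57  1.51 -0.46  1.51 -1.2 ]
0 3 [ 0.32  0.57  1.51 -0.46  1.51 -0.68]
0 4 [ 0.32  0.57  1.51 -0.46  1.51 -0.16]
0 5 [ 0.32  0.57  1.51 -0.46  1.51  0.37]
0 6 [ 0.32  0.57  1.51 -0.46  1.51  0.89]
0 7 [ 0.32  0.57  1.51 -0.46  1.51  1.41]
0 8 [ 0.32  0.57  1.51 -0.46  1.51  1.94]
0 9 [ 0.32  0.57  1.51 -0.46  1.51  2.46]
0 10 [ 0.32  0.57  1.51 -0.46  1.51  2.98]
0 11 [ 0.32  0.57  1.51 -0.46  1.51 -2.78]
0.1 0 [ 0.37  0.56  1.36 -0.44  1.66 -2.27]
0.1 1 [ 0.37  0.56  1.36 -0.44  1.66 -1.75]
0.1 2 [ 0.37  0.56  1.36 -0.44  1.66 -1.23]
0.1 3 [ 0.37  0.56  1.36 -0.44  1.66 -0.7 ]
0.1 4 [ 0.37  0.56  1.36 -0.44  1.66 -0.18]
0.1 5 [ 0.37  0.56  1.36 -0.44  1.66  0.34]
0.1 6 [ 0.37  0.56  1.36 -0.44  1.66  0.87]
0.1 7 [ 0.37  0.56  1.36 -0.44  1.66  1.39]
0.1 8 [ 0.37  0.56  1.36 -0.44  1.66  1.91]
0.1 9 [ 0.37  0.56  1.36 -0.44  1.66  2.44]
0.1 10 [ 0.37  0.56  1.36 -0.44  1.66  2.96]
0.1 11 [ 0.37  0.56  1.36 -0.44  1.66 -2.8 ]
```

Run:
```python
from h import *
ctrl.move_to([.408,.277,.27],q(down(.03)));ctrl.move_l([.408,.277,.16],feed=.12)
save(ctrl.snapshot('wrist'),'w1');save(ctrl.snapshot('scene'),'s1');print(ctrl.current_t(),ctrl.current_wrist_force())
```

```text
3.7917 [-0.13047539 -0.33155019 -0.19792567]
```

View pics/w1.png

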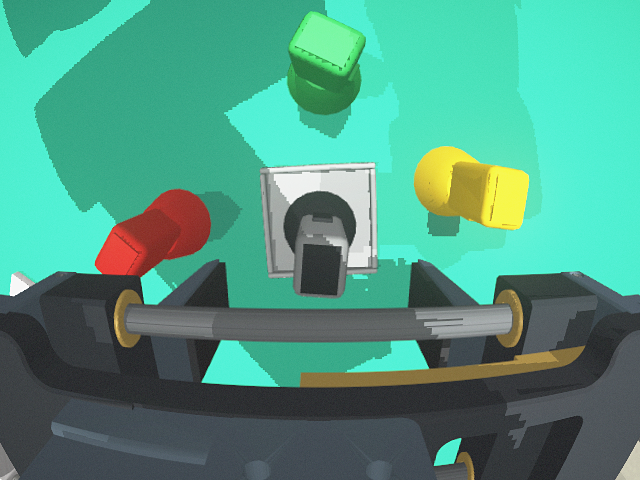

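View pics/s1.png

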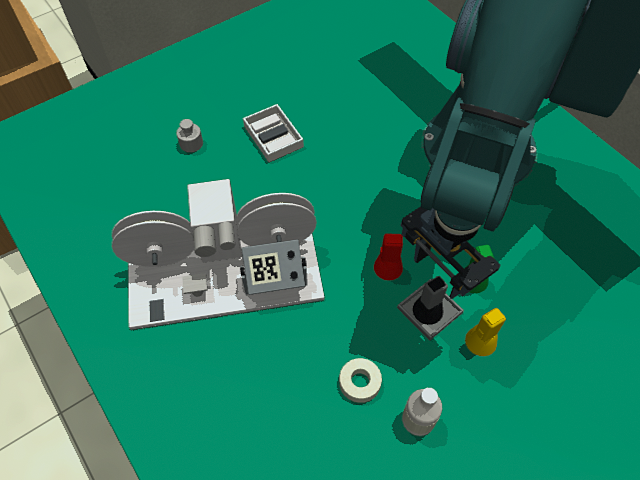

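In the wrist view the handle top, at (322,270), is centred between the jaws at columns 220–412, and the look-alikes are clear of the fingers. I cross-check the position with the fisheye model and then grasp.

Run:
```python
from h import *
c=ctrl.get_calibration('wrist')
def fz(px,z):
    u=np.array([(px[0]-c['cx'])/c['fx'],(px[1]-c['cy'])/c['fy']]);r=np.linalg.norm(u)
    d=np.array(c['R']).T@np.r_[u/r*np.sin(r),np.cos(r)];o=-np.array(c['R']).T@np.array(c['t'])
    return o+d*(z-o[2])/d[2]
print('handle top',[fz(p,.126).round(4) for p in [(303,240),(345,240),(346,294),(297,294),(322,268)]])
print('dock rim',[fz(p,.014).round(4) for p in [(262,168),(376,163),(377,271),(270,278)]])
ctrl.move_l([.408,.277,.076],feed=.08,f_stop=8)
ctrl.close(effort=25)
print(ctrl.current_ee_pos(),ctrl.current_gripper_width()*91,ctrl.current_wrist_force(),ctrl.current_t())
save(ctrl.snapshot('wrist'),'w2')
```

```text
handle top [array([0.3901, 0.2686, 0.126 ]), array([0.3893, 0.2926, 0.126 ]), array([0.4226, 0.2949, 0.126 ]), array([0.4235, 0.2656, 0.126 ]), array([0.4066, 0.28  , 0.126 ])]
dock rim [array([0.3559, 0.2282, 0.014 ]), array([0.3486, 0.3257, 0.014 ]), array([0.4456, 0.3328, 0.014 ]), array([0.4553, 0.2353, 0.014 ])]
[0.40805445 0.27705983 0.07602894] 32.04103581766893 [0.18944182 0.65184246 0.72024682] 5.925
```

View pics/w2.png

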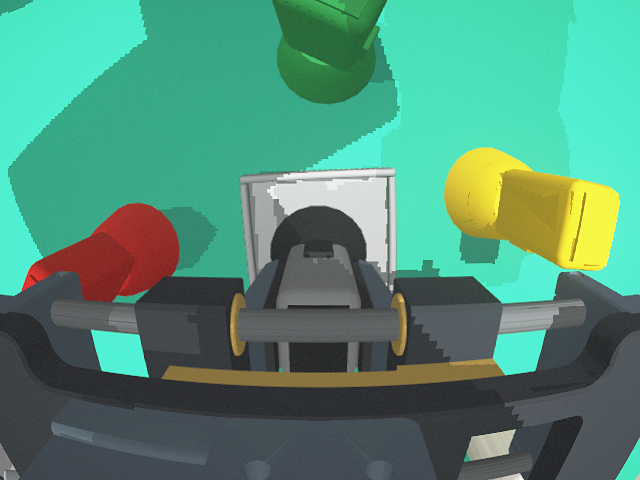

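Gripped at 32.0 mm, which is the handle's 32 mm side, and the jaws sit above the hood. Now I lift, go to the standoff pose and make the straight approach, leaving a check before the hold.

Run:
```python
from h import *
L=np.load('label.npz');p,R=L['p'],L['R'];n=R[:,2]
ctrl.move_l([.408,.277,.12],feed=.08)
ctrl.move_l([.408,.277,.30],feed=.2)
print(ctrl.current_wrist_force(),ctrl.current_gripper_width()*91)
Q=q(readR(np.pi/3,n,R[:,0]))
ctrl.move_to(p+n*.271,Q)
ctrl.move_l(p+n*.171,feed=.08)
print(ctrl.current_ee_pos(),p+n*.171,ctrl.current_t())
for c in ['scene','top','wrist']: save(ctrl.snapshot(c),c+'3')
for c in ['scene','top']:
  for l in ['reader','reader_spot']: print(c,l,[(np.round(r['location'],1),round(r['score'],2)) for r in ctrl.pinpoint(c,l)])
```

```text
[-0.27799368  0.56054243 -2.26723635] 31.606961351949824
[0.69840983 0.12840376 0.23424361] [0.6981448  0.12812114 0.23377514] 10.3667
scene reader [(array([473.6, 278.8]), 0.94), (array([389.4, 265.1]), 0.83), (array([478.5, 341.8]), 0.76)]
scene reader_spot []
top reader [(array([266.1, 147.9]), 0.91)]
top reader_spot []
```

View pics/scene3.png

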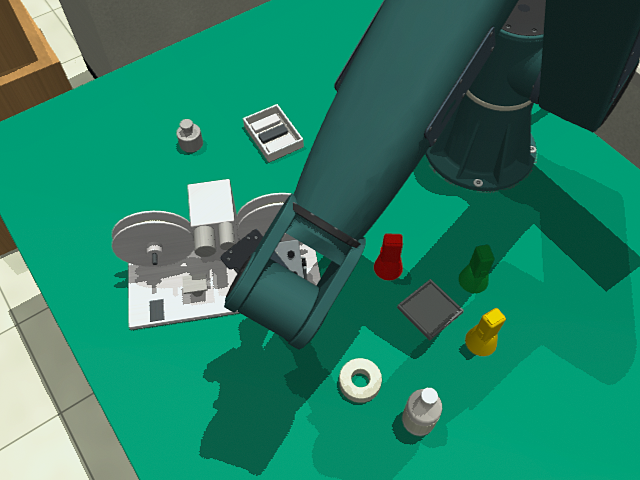

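View pics/wrist3.png

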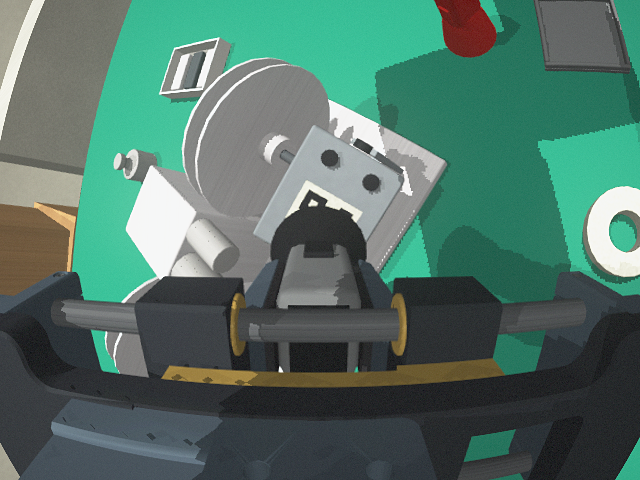

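View pics/top3.png

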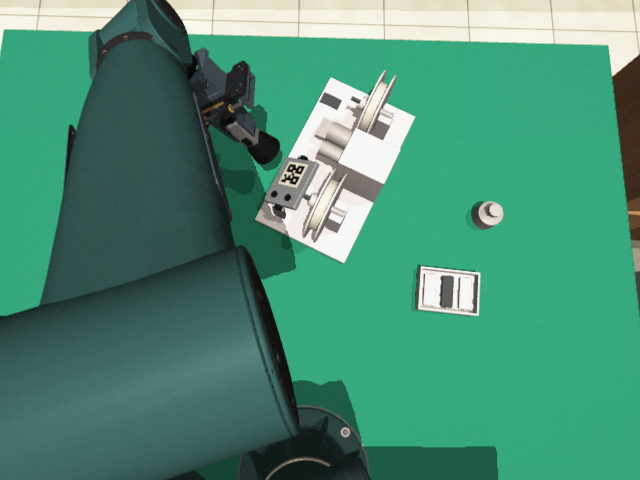

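The wrist view shows the reader seated in the jaws as it was at the grasp, with the label behind the hood at about (320,215). The top view shows the hood's mouth facing the label across a gap. I check the label corners and mouth against their projections, then hold.

Run:
```python
from h import *
L=np.load('label.npz');p,R=L['p'],L['R'];n=R[:,2]
c=ctrl.get_calibration('top')
x=np.array(c['R'])@(p+n*.1)+c['t'];print('mouth in top expected',c['fx']*x[0]/x[2]+c['cx'],c['fy']*x[1]/x[2]+c['cy'])
w=ctrl.get_calibration('wrist');im=cv2.imread('pics/wrist3.png')
for a,b,k in [(1,1,.03),(1,-1,.03),(-1,-1,.03),(-1,1,.03)]:
    x=np.array(w['R'])@(p+R@[a*k,b*k,0])+w['t'];r=np.arctan2(np.hypot(x[0],x[1]),x[2])/np.hypot(x[0],x[1])
    u=(w['cx']+w['fx']*r*x[0],w['cy']+w['fy']*r*x[1]);print(np.round(u,1));cv2.circle(im,tuple(int(round(v)) for v in u),2,(0,0,255),-1)
cv2.imwrite('pics/w3o.png',cv2.resize(im[110:310,220:440],None,fx=3,fy=3))
ctrl.dwell(2.5)
print(ctrl.current_t(),np.abs(ctrl.current_dq()).max(),ctrl.current_gripper_width()*91,ctrl.current_ee_pos())
```

```text
mouth in top expected 266.67741694930015 150.6121962729868
[274.8 235.3]
[305.9 180.4]
[361.5 212.5]
[329.2 265.4]
13.2167 0.0018567152985245364 32.091407071669565 [0.69814367 0.1281248  0.23378185]
```

View pics/w3o.png

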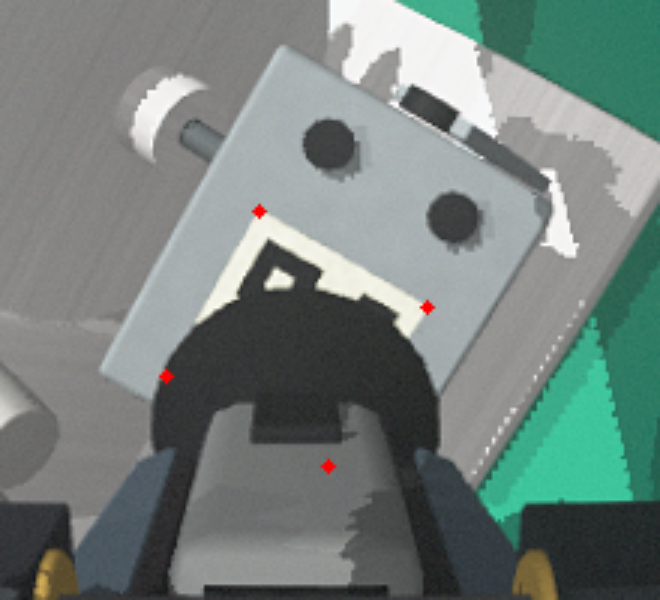

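The projected label corners fall on the real ones, and the mouth in the top view is within 3 px of where it should be. The hold lasted 2.5 s at rest. Now I take it back to the tray.

Run:
```python
from h import *
L=np.load('label.npz');p,R=L['p'],L['R'];n=R[:,2]
ctrl.move_l(p+n*.271,feed=.1)
Q=q(down(.03))
ctrl.move_to([.404,.278,.30],Q)
ctrl.move_l([.404,.278,.12],feed=.15)
print(ctrl.current_gripper_width()*91,ctrl.current_t())
ctrl.move_l([.404,.278,.083],feed=.05)
print(ctrl.current_wrist_force())
s=ctrl.move_l([.404,.278,.073],feed=.01,f_stop=5)
print(s,ctrl.current_ee_pos(),ctrl.current_wrist_force(),ctrl.current_t())
save(ctrl.snapshot('wrist'),'w4')
```

```text
31.888079340334304 16.975
[-0.14855091 -0.36305893 -2.5951234 ]
True [0.40414102 0.27800312 0.07591937] [-0.69156299 -1.14151026  4.403108  ] 18.575
```

View pics/w4.png

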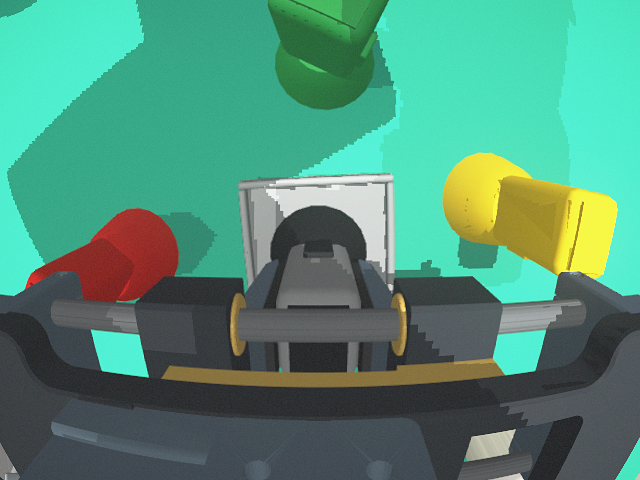

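The hood is inside the tray walls, and the set-down contact came at 75.9 mm TCP height, against 76.0 mm at the grasp. Release and retreat.

Run:
```python
from h import *
ctrl.let_go();ctrl.dwell(.3)
ctrl.move_l([.404,.278,.16],feed=.08);ctrl.move_l([.404,.278,.28],feed=.2)
ctrl.set_joints([1.143, 0.379, 1.734, 0, 1.028, -0.033])
a=ctrl.snapshot('top');b=ctrl.snapshot('scene');save(b,'s5');save(a,'t5')
A=cv2.resize(a[255:325,150:220],None,fx=6,fy=6,interpolation=cv2.INTER_CUBIC);B=cv2.resize(b[265:345,390:462],None,fx=5.25,fy=5.25,interpolation=cv2.INTER_CUBIC)
save(np.hstack([A,B]),'rd5')
for n in ['top','scene']:
  c=ctrl.get_calibration(n)
  for l in ['reader','dock','tape_roll','spirit_bottle','weight','specimen_tray']:
    print(n,l,[(atz(c,r['location'],0.).round(3),round(r['score'],2)) for r in ctrl.pinpoint(n,l)])
print(ctrl.current_t(),ctrl.current_wrist_force())
```

```text
top reader [(array([0.404, 0.136, 0.   ]), 0.89), (array([0.27 , 0.279, 0.   ]), 0.66), (array([0.41 , 0.284, 0.   ]), 0.62), (array([0.366, 0.399, 0.   ]), 0.57)]
top dock [(array([0.403, 0.271, 0.   ]), 0.84)]
top tape_roll [(array([0.631, 0.33 , 0.   ]), 0.68)]
top spirit_bottle [(array([0.575, 0.435, 0.   ]), 0.59)]
top weight [(array([ 0.582, -0.438,  0.   ]), 0.76)]
top specimen_tray [(array([ 0.408, -0.338,  0.   ]), 0.62)]
scene reader [(array([0.4  , 0.271, 0.   ]), 0.8), (array([0.37 , 0.399, 0.   ]), 0.68), (array([0.401, 0.141, 0.   ]), 0.59)]
scene dock [(array([0.402, 0.279, 0.   ]), 0.76)]
scene tape_roll [(array([0.625, 0.321, 0.   ]), 0.82)]
scene spirit_bottle [(array([0.576, 0.449, 0.   ]), 0.67)]
scene weight [(array([ 0.587, -0.435,  0.   ]), 0.83)]
scene specimen_tray [(array([ 0.402, -0.332,  0.   ]), 0.71)]
24.0583 [-0.06511861 -1.14185091  0.96044153]
```

View pics/s5.png

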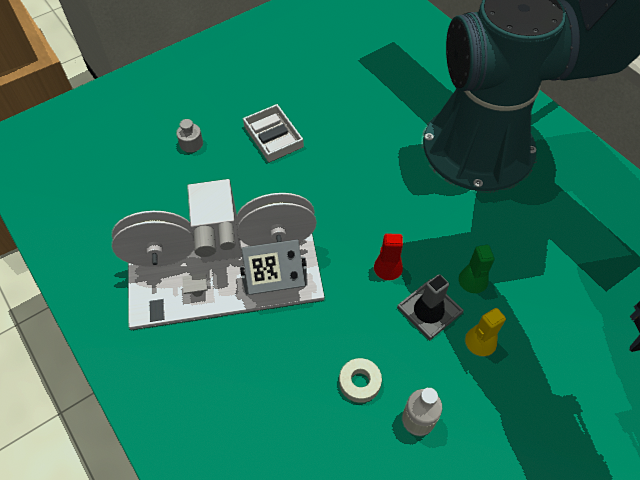

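View pics/rd5.png

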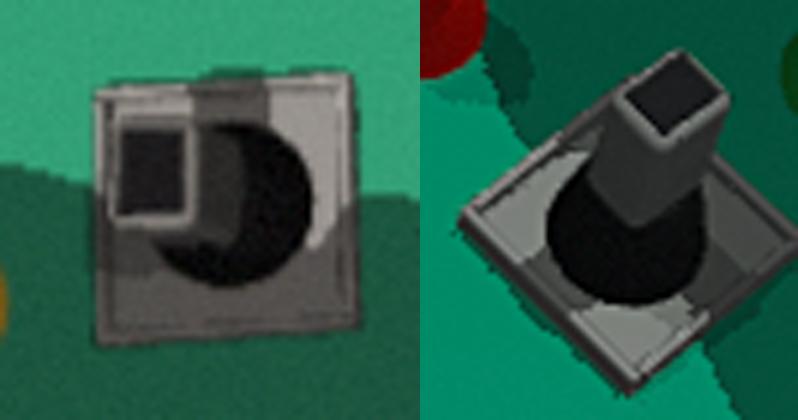

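The reader stands upright near the middle of its tray, and everything else looks unmoved. Handing in.

```bash
python3 -c "
from bench import ctrl
print(ctrl.sign_off())"
```

```text
the job is handed in; nothing more can be done
None
```

I read the tester's label with the grey reader, stood the reader back in its tray, and handed the job in. The robot's clock read about 24 s at the last check, against the 51 s limit. `sign_off` gives no verdict, so what follows rests on my own checks.

- **Reading:** I aimed the reader squarely at the label with the hood's mouth 100 mm away and held it still for 2.5 s. The label position I had measured matched the wrist picture, and the mouth was within 3 px of its expected place in the top view. The grip stayed closed on the handle at about 32 mm, and the reader did not slip.
- **Set-down:** It touched down gently at 10 mm/s, at the same height as it was picked up. The final pictures show it upright within the tray walls, and I estimate it is within a few mm of the middle.
- **Other things:** The tester and the look-alikes appear untouched. The trained networks' before and after positions for the bystanders differ by at most 18 mm. The largest was the tape roll in the top view; the scene view shows it within 3 mm, so I take that as network scatter.
- **Disagreements:** The networks' position for the reader also scattered, by up to about 13 mm between the two views. I relied on the zoomed pictures there.

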